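Key up the carver's cam vice

TASK

Take the T-handled key out of the tool rack and fit its square end into the drive socket on top of the cam vice, pressing lightly and turning it in small steps until it drops fully home. Then turn it clockwise until the moving jaw grips the half-carved wooden blank firmly against the fixed jaw, and let go, leaving the key standing in its socket. Do not disturb the mallet or the gouge lying on the bench.

Things in the scene. Friction and masses are not known exactly. Their poses are not given: they have to be found in the camera images.
- key: Loose steel T-handled key, 142 mm tall, 0.35 kg, standing tip down in the rack. Origin: centre of the flat end of its square tip; z up the shank. Tip: 20 x 20 mm square (sides along x and y), sharp-edged, 45 mm long; above it an 18 mm round shank; on top a handle bar 90 mm long (along x), 20 mm wide (y), z = 116 to 142 mm. Pinch the bar across its width from above
- key_bar (a point): Centre of the key's handle bar, 129 mm above the end of its tip; same axes as the key
- rack: Fixed wooden tool rack, 250 x 70 mm, 60 mm high. Origin: on the bench under the centre of the key's hole, 40 mm from one end; the rack runs 210 mm along its own +x. The hole is 26 mm square, its floor 15 mm above the bench (45 mm deep); the key's bar stands roughly across the rack. Three round gouge handles stand fixed at 95, 140 and 185 mm along +x, 128 mm high
- vice: Fixed cam vice on a steel base plate 205 x 150 x 12 mm. Along its own +x: a grey housing 80 x 90 mm (top 56 mm above the bench) with the drive socket in its top, the moving jaw, and the fixed jaw (inner face 119 mm from the origin, top 55 mm high). Origin: on the bench under the socket's axis
- socket (a point): On the socket's vertical axis at the upper rim of the square recess, 46 mm above the bench. A round bore of 14.9 mm radius above it, flared to 18 mm at its mouth (57 mm), guides the key. Recess: 22 mm square, 18 mm deep: a key fully home has its end 18 mm below this point. The square's angle varies and is not given (these axes do not show it); a key more than about 6 degrees off rests on the rim
- spindle (a point): Same axis, at the recess's floor, 28 mm above the bench. The spindle is stiff (0.22 N m), does not turn under a lightly pressed key, stays where left. Clockwise from above closes the jaw, 8 mm per rad: 0.4 to 1.4 rad plus up to 0.25 rad of play, then torque rises fast as the jaw bites (0.35 N m and more is a good grip), with a firm stop about 0.25 rad past first bite
- jaw: Moving steel jaw, a plate 12 mm thick (along the vice's x), 110 mm wide, 42 mm high. Origin: under its centre, 47 to 55 mm along the vice's +x from the vice's origin at the start; it slides along that +x and bites the blank at about 57.5 mm. It keeps its grip when the key is let go
- blank: Loose half-carved wooden blank, 56 (x) x 120 (y) x 46 mm high, with a row of carved beads on top (to 62 mm), 0.22 kg, lying loosely between the jaws on the vice's base plate (12 mm above the bench). Origin: centre of its underside
- mallet: Loose dark wooden carver's mallet, 217 mm long along its x, 72 mm thick, lying on the far part of the bench. Leave alone. Origin: on the bench under its large end
- gouge: Loose gouge, 180 mm long along its x, 22 mm thick, lying between vice and rack. Leave alone. Origin: on the bench near the middle of its length
Not all that is in view belongs to the job. There is more than one size of the key; the one meant has the size given above.

How it is judged:
By the outcome, as a careful person would: the job done as asked, in the order asked, and still so for the second after the job is handed in, with the robot touching nothing.
It also fails if it takes over 64 s, if anything falls off the work surface, if the arm or the gripper's body presses on something with over 40 N, if the wrist force passes 120 N, or if a joint passes its speed limit or range.

ROBOT

A 6-joint arm with a two-finger parallel gripper is mounted at the origin on the work surface. World frame = base frame: x ahead of the robot, y to its left, z up, the work surface at z = 0. Lengths are in m, angles in rad, forces in N, time in s.
With the tool pointing down it reaches from about 0.3 to 0.875 m from the base axis. Payload 6.4 kg.
Tool frame: the origin (TCP) lies midway between the tips of the shut fingers; the grasp point (between the pads) lies 19 mm behind it (ctrl.tcp_to_grasp is the distance from the TCP to the grasp point, in m); z points along the fingers, y is the direction in which the jaws open and shut (so a half turn about z gives the same grasp; the last joint's range is limited). The gripper opens to 85 mm and grips with 20 to 120 N. Pads are 22 mm wide; open, the fingers measure 114 mm over their backs; the gripper's body (76 mm by 85 mm) begins 54 mm behind the grasp point. The pads swing forward as they close: fully open they stand 13 mm farther back than shut.
Start: joints at [-1.344, 0.181, 1.607, -0, 1.354, -0.206], TCP at [0.241, -0.522, 0.231] pointing down, gripper open.
Joint ranges: [-2.99, 2.99], [-0.89, 2.07], [0.3, 2.58], [-1.14, 4.28], [0, 2.63], [-3.12, 3.12]. Speed limits (rad/s): [2.57, 2.57, 3.01, 3.14, 3.14, 3.14].

INTERFACE

Orientations are given as a unit quaternion [w, x, y, z].
In Python, from bench import monitor, imaging, order, spotter, ctrl gives the robot as it stands.
- The arm moves only by the shell command python3 -m pendant 'ROWS'. ROWS is JSON, a list that holds one entry, the list of rows, each a list of 5 numbers: the shift along the world's x, y, z in mm, then the turn about the world's z in degrees, then the finger opening in mm, from 0 to 85.4. A call has 1 to 8 rows; each row shifts and turns the commanded pose from where the row before left it; what a row does not reach is not made up. A row lasts 1/8 s, in which the tool goes at most 62.5 mm and 10.7 degrees, less where a joint would pass 70% of its speed; a pose out of reach is approached as far as the arm can. A call with a gripper value outside its range is refused whole. The fingers move at their own pace and stop on an object; the grip force is fixed at half the most. Time passes only in rows, so rows that do not move let the fingers close. It gives the time, the measured TCP pose, the force and the opening at its end, in the units of the state.
- monitor.get_obs(): the state, without advancing time (a new reading comes with each control period).
- imaging.camera(name): name is "side" or "top"; returns a dict with "img" (400x640x3 uint8, red, green, blue), "vfov" (degrees; the focal length in pixels is half the picture's height over the tangent of half this angle, whatever the lens; pixels are square), "cx", "cy" (the principal point, pixels), "distortion" ([k1, k2, p1, p2, k3] as OpenCV has them; the pictures are not rectified), "origin" and "orientation" of the camera in the world. Camera axes: x right, y down, z forward; pixel columns grow to the right and rows downward; lengths in m; the calibration is good to about 2 mm. A picture is of the moment at which its call begins. There is no depth.
- order.hand_in(): hands the job in, once; it reports no verdict.
Trained networks look in the newest picture that a camera, given by its name, has taken for a name from the list of things; names that differ only in an ending like _2 or _b are one class to them, and where a whole thing is asked for, a point or a joint stands for the part that bears it (a point fixed in the world has none). Each returns a list of dicts, best first, with "confidence" (0 to 1); they miss things now and then, are a little off and sometimes report something else, mostly with a low value. They report only what shows in the picture. A call takes as long as a camera call. They do not tell look-alikes from the thing itself.
- spotter.recognise(camera, thing): "at" ([x, y, z] in m, in the coordinates of the camera as it stood for that picture, good to about 4 mm: the middle of the surface that is visible of it).
- spotter.tip_of(camera, thing): "at" ([x, y, z] in m, in the coordinates of the camera as it stood for that picture, good to about 4 mm: a listed point, or the origin of a listed thing).
The state is a dict: "time_s": time; "q": joint angles; "dq": joint speeds; "joint_efforts": joint torques, N m; "eef_pos": TCP position; "eef_rot": TCP orientation; "wrist_force": force on the tool from outside, world axes, zero at the start; "torque": the same for the moment, N m; "opening": opening from 0.0 (shut) to 1.0 (fully open).
Only numpy, scipy, OpenCV 4.12 (cv2) and the standard library are available. Lean on these libraries where they do the work, as an engineer would, in place of code of your own. Each camera call takes 0.05 s, during which the arm holds its last target. There are 200 camera calls.

## Working session

There is one attempt and no reset: what is moved stays moved. The work goes in short steps, Python scripts to look and compute and a shell command to move; the robot and the scene stay as the last step left them, time stands still between calls to the robot, and variables do not carry over. Pictures are saved under pics/ and viewed, about 8 in all and at most 12, crops included, and the job is handed in when it is done.

```bash
mkdir -p pics
cat > h.py <<'E'
import numpy as np, cv2
from scipy.spatial.transform import Rotation as R
from bench import monitor, imaging, order, spotter, ctrl
def rot(q): return R.from_quat([q[1],q[2],q[3],q[0]])
def cam(n):
    return imaging.camera(n)
def K(c):
    h=c['img'].shape[0]; f=h/2/np.tan(np.radians(c['vfov'])/2)
    return np.array([[f,0,c['cx']],[0,f,c['cy']],[0,0,1.]])
def w(c,p): return rot(c['orientation']).apply(p)+np.array(c['origin'])
def pix(c,P):
    Pc=rot(c['orientation']).inv().apply(np.atleast_2d(P)-np.array(c['origin']))
    return cv2.projectPoints(Pc,np.zeros(3),np.zeros(3),K(c),np.array(c['distortion'],float))[0][:,0]
def onz(c,uv,z):
    n=cv2.undistortPoints(np.array(uv,float).reshape(-1,1,2),K(c),np.array(c['distortion'],float))[:,0]
    d=rot(c['orientation']).apply(np.c_[n,np.ones(len(n))]); o=np.array(c['origin'])
    return o+d*((z-o[2])/d[:,2])[:,None]
def save(c,n,box=None,s=1):
    i=c['img'][:,:,::-1]
    if box: i=i[box[1]:box[3],box[0]:box[2]]
    cv2.imwrite('pics/'+n+'.png',cv2.resize(i,None,fx=s,fy=s,interpolation=cv2.INTER_CUBIC))
E
python3 - <<'E'
from h import *
np.set_printoptions(precision=4,suppress=True)
for n in ['top','side']:
    c=cam(n); save(c,n+'0'); print(n,np.array(c['origin']),c['orientation'],c['vfov'])
    for t in ['key','key_bar','rack','vice','socket','jaw','blank','mallet','gouge']:
        for r in spotter.tip_of(n,t)[:3]: print(t,w(c,r['at']),round(r['confidence'],2),pix(c,w(c,r['at'])).round(0))
print(monitor.get_obs()['eef_rot'],ctrl.tcp_to_grasp)
E
```

```text
top [ 0.5128 -0.0347  1.2046] [ 0.0291 -0.7003  0.7128 -0.0258] 52.018552670989536
key [ 0.3787 -0.2202 -0.0031] 0.68 [[383. 274.]]
key [ 0.4115 -0.3392  0.0026] 0.64 [[424. 262.]]
key [ 0.4855 -0.2385  0.0114] 0.61 [[389. 237.]]
key_bar [ 0.4092 -0.3452  0.0849] 0.71 [[434. 265.]]
key_bar [ 0.4866 -0.2381  0.1403] 0.7 [[397. 238.]]
key_bar [ 0.378  -0.2218  0.0852] 0.41 [[389. 278.]]
rack [ 0.4894 -0.2372 -0.0015] 0.88 [[388. 236.]]
rack [ 0.489  -0.2373  0.1422] 0.73 [[397. 237.]]
vice [0.5382 0.1904 0.0003] 0.67 [[242. 222.]]
socket [0.5347 0.1963 0.0447] 0.86 [[237. 223.]]
jaw [0.5817 0.1865 0.0076] 0.57 [[243. 207.]]
blank [0.6297 0.1871 0.0141] 0.64 [[242. 191.]]
blank [0.536  0.1934 0.0451] 0.49 [[238. 223.]]
mallet [ 0.7997 -0.0642 -0.0098] 0.91 [[327. 134.]]
gouge [ 0.5469  0.0072 -0.0034] 0.88 [[304. 218.]]
side [ 0.5333 -0.7838  0.5441] [-0.5046  0.8624 -0.0387  0.0159] 56.69729934418984
key [ 0.4049 -0.3396 -0.0003] 0.96 [[232. 349.]]
key [ 0.3792 -0.2166 -0.0007] 0.89 [[226. 300.]]
key [ 0.487  -0.2368  0.0145] 0.84 [[279. 298.]]
key_bar [ 0.3711 -0.2193  0.0919] 0.8 [[215. 265.]]
key_bar [ 0.4093 -0.3398  0.0851] 0.73 [[227. 314.]]
key_bar [ 0.489  -0.2405  0.1429] 0.66 [[275. 247.]]
rack [ 0.4842 -0.2355 -0.003 ] 0.6 [[278. 304.]]
rack [0.5832 0.1903 0.0134] 0.25 [[313. 194.]]
vice [0.542  0.1994 0.0028] 0.75 [[300. 196.]]
vice [ 0.7987 -0.0623 -0.003 ] 0.39 [[407. 244.]]
socket [0.5378 0.1937 0.0464] 0.78 [[298. 184.]]
jaw [0.5834 0.1921 0.0115] 0.68 [[313. 194.]]
jaw [ 0.4885 -0.2374  0.1443] 0.6 [[274. 245.]]
blank [0.5399 0.1991 0.003 ] 0.59 [[299. 196.]]
blank [0.6265 0.1906 0.0127] 0.55 [[328. 193.]]
mallet [ 0.7958 -0.0612 -0.0031] 0.73 [[406. 244.]]
gouge [ 0.5415  0.0134 -0.0013] 0.85 [[302. 232.]]
[-0.      0.9767  0.2147 -0.    ] 0.0187
```

Run:
```python
import cv2,numpy as np
t=cv2.imread('pics/top0.png'); s=cv2.imread('pics/side0.png')
r=lambda i,x0,y0,x1,y1:cv2.resize(i[y0:y1,x0:x1],(400,300),interpolation=cv2.INTER_CUBIC)
cv2.imwrite('pics/m.png',np.vstack([np.hstack([r(t,340,190,480,295),r(t,180,155,320,260)]),np.hstack([r(s,190,230,350,350),r(s,240,120,400,240)])]))
```

```text
(no output)
```

View pics/top0.png

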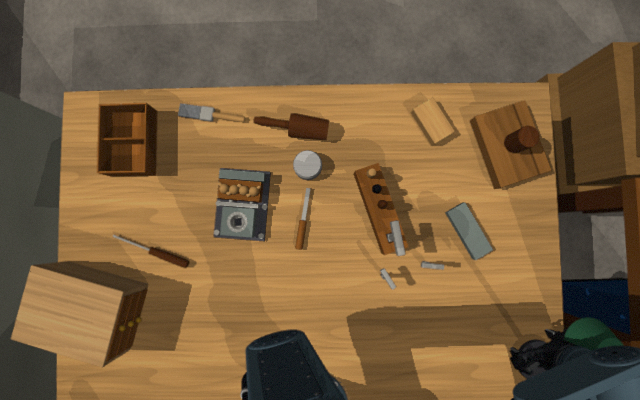

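View pics/m.png

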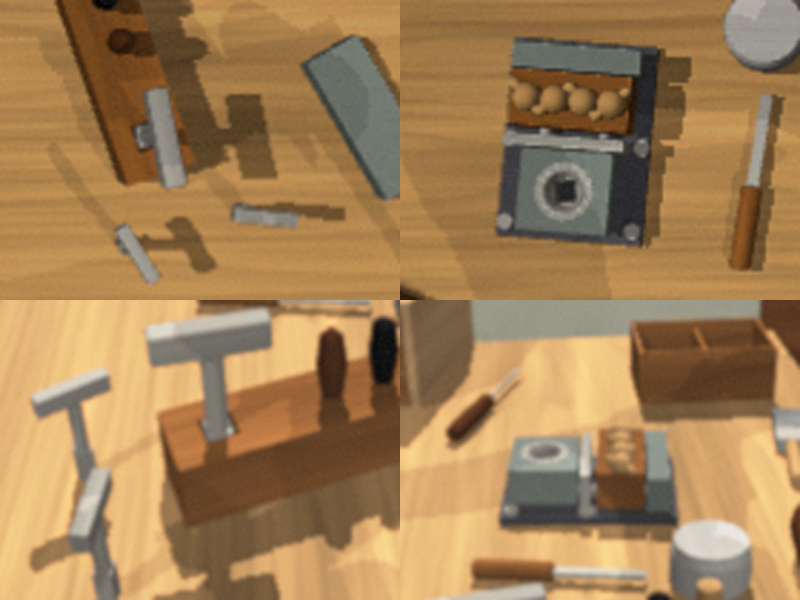

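The key in the rack is the large one, near pixel (397,238) in the top view. Its bar runs close to world x, which is along the rack, not across it. Two small look-alikes stand on the bench at (388,278) and (432,266). The vice's socket is at (237,222). Next I measure the bar and the socket's square.

Run:
```python
from h import *
np.set_printoptions(precision=4,suppress=True)
cs=[cam('top') for _ in range(6)]; c=cs[0]
im=np.mean([k['img'] for k in cs],0).astype(np.uint8)
hsv=cv2.cvtColor(im,cv2.COLOR_RGB2HSV)
m=((hsv[...,1]<60)&(hsv[...,2]>110)).astype(np.uint8)
n,l,st,ce=cv2.connectedComponentsWithStats(m[210:265,380:412])
i=1+np.argmax(st[1:,4]); ys,xs=np.where(l==i); print('area',st[i])
r=cv2.minAreaRect(np.c_[xs+380,ys+210].astype(np.float32)); b=cv2.boxPoints(r); print(r)
P=onz(c,b,0.157); print(P); print('ctr',P.mean(0)); 
for k in range(4):
    d=P[(k+1)%4]-P[k]; print(np.linalg.norm(d)+.0026,np.degrees(np.arctan2(d[1],d[0])))
# PCA
Q=onz(c,np.c_[xs+380,ys+210],.157); u,s,v=np.linalg.svd(Q-Q.mean(0)); print('pca',np.degrees(np.arctan2(v[0,1],v[0,0])),Q.mean(0))
pr=(Q-Q.mean(0))@v[0]; print(pr.min(),pr.max())
big=lambda x0,y0,x1,y1:cv2.resize(im[y0:y1,x0:x1,::-1],(400,500),interpolation=cv2.INTER_CUBIC)
cv2.imwrite('pics/z.png',np.hstack([big(221,203,253,243),big(380,212,416,257)]))
```

```text
area [ 11  11  14  35 255]
((397.65386962890625, 237.76922607421875), (34.71255874633789, 7.648529529571533), 78.69007110595703)
[[ 0.5295 -0.2186  0.157 ]
 [ 0.5329 -0.2379  0.157 ]
 [ 0.4462 -0.2526  0.157 ]
 [ 0.4428 -0.2333  0.157 ]]
ctr [ 0.4878 -0.2356  0.157 ]
0.022236511602766296 -79.82565476557996
0.0905838928606082 -170.39347956134537
0.022131661069196056 100.04071913795687
0.09053736550588809 9.674573166872124
pca -170.52618173303233 [ 0.4869 -0.2358  0.157 ]
-0.04491575490459629 0.04303137653531007
```

View pics/z.png

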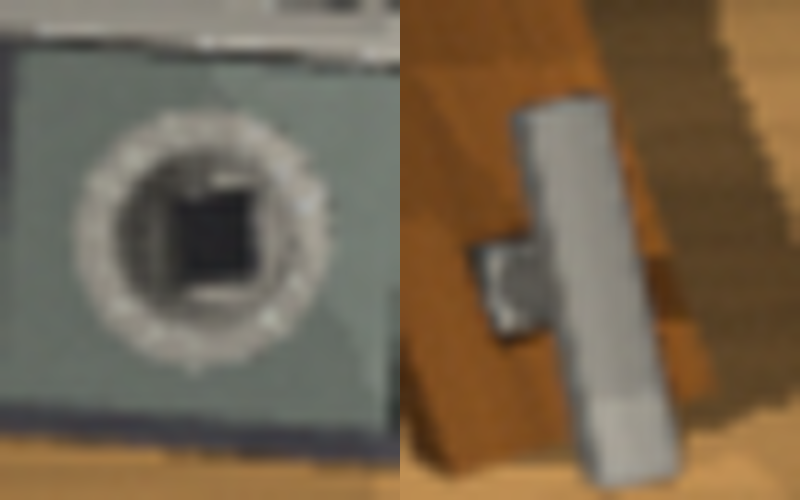

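Measured bar: 90 x 20 mm, with its top at 157 mm, so this is the right key. Its centre is (0.487,-0.236) and its angle is about 9.6°. I'll grasp with the tool yawed to about 189.6°, which leaves the last joint room for the clockwise turn. The socket's square looks to be at about 5°.

```bash
python3 -m pendant '[[[15,18,0,10.3,60],[15,18,0,10.3,60],[15,18,0,10.3,60],[15,18,0,10.3,60],[15,18,0,10.3,60],[15,18,0,10.3,60],[15,18,0,10.3,60],[15,18,0,10.3,60]]]'; python3 -m pendant '[[[15,18,0,10.3,60],[15,18,0,10.3,60],[15,18,0,10.3,60],[15,18,0,10.3,60],[15,18,0,10.3,60],[15,18,0,10.3,60],[15,18,0,10.3,60],[15,18,0,10.3,60]]]'
cat >> h.py <<'E'
def st():
    o=monitor.get_obs(); r=rot(o['eef_rot']).as_matrix()
    print('t',round(o['time_s'],2),'pos',np.round(o['eef_pos'],4),'yaw',round(np.degrees(np.arctan2(r[1,0],r[0,0])),2),'tilt',round(np.degrees(np.arccos(-r[2,2])),2),'q6',round(o['q'][5],3),'F',np.round(o['wrist_force'],2),'T',np.round(o['torque'],3),'op',round(o['opening'],3))
E
python3 -c 'from h import *;st()'
```

```text
time_s: 2.3
eef_pos: [0.3616, -0.3774, 0.2314]
eef_rot: [0.0, 0.591, 0.807, -0.0]
wrist_force: [0.4, -0.3, -0.6]
opening: 0.703
time_s: 3.3
eef_pos: [0.4817, -0.2334, 0.2314]
eef_rot: [0.0, -0.087, 0.996, -0.0]
wrist_force: [-0.3, 0.3, -0.8]
opening: 0.7
t 3.3 pos [ 0.4817 -0.2334  0.2314] yaw -170.06 tilt 0.01 q6 -2.417 F [-0.26  0.31 -0.83] T [-0.01  -0.006  0.031] op 0.7
```

```bash
python3 -m pendant '[[[5.6,-2.8,-30,0,60],[0,0,-35,0,60],[0,0,-30,-0.3,60],[0,0,-10,0,60],[0,0,0,0,0],[0,0,0,0,0],[0,0,0,0,0],[0,0,0,0,0]]]'; python3 -c '
from h import *;st();print(monitor.get_obs()["q"]);c=cam("side");save(c,"g",(220,180,380,300),4)'
```

```text
time_s: 4.3
eef_pos: [0.4878, -0.2374, 0.128]
eef_rot: [0.001, -0.081, 0.997, -0.001]
wrist_force: [-0.3, 1.5, 7.1]
opening: 0.225
t 4.3 pos [ 0.4878 -0.2374  0.128 ] yaw -170.7 tilt 0.17 q6 -2.405 F [-0.35  1.45  7.09] T [0.196 0.045 0.   ] op 0.225
[-6.71997046e-01  2.24598466e-01  1.77976235e+00  1.46800158e-04
  1.13418700e+00 -2.40520650e+00]
```

View pics/g.png

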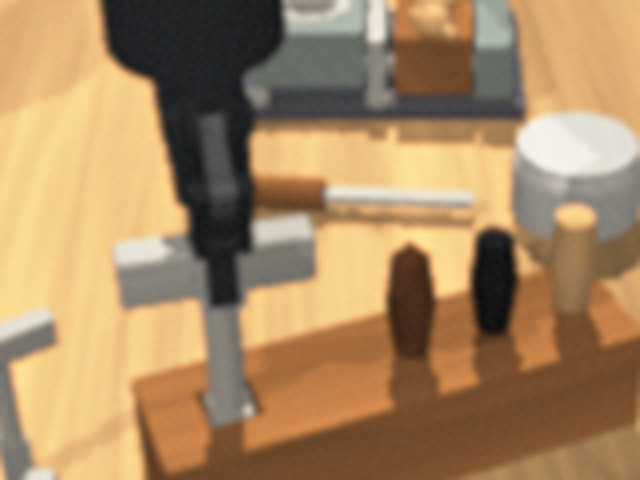

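The bar is pinched at its middle, and the shank still stands in the hole at about crop pixel (228,405). Lifting.

```bash
python3 -m pendant '[[[0,0,10,0,0],[0,0,15,0,0],[0,0,20,0,0],[0,0,20,0,0],[0,0,15,0,0],[0,0,10,0,0],[0,0,0,0,0]]]'; python3 -c '
from h import *
st()
np.set_printoptions(precision=4,suppress=True)
for n in ["top","side"]:
    k=cam(n)
    save(k,"l"+n,(200,120,360,300) if n=="side" else (340,190,480,295),4)
    for t in ["key","key_bar","socket","vice"]:
        for r in spotter.tip_of(n,t)[:2]: print(n,t,w(k,r["at"]),round(r["confidence"],2))'
```

```text
time_s: 5.22
eef_pos: [0.4871, -0.237, 0.217]
eef_rot: [0.0, -0.081, 0.997, -0.0]
wrist_force: [0.0, 0.0, -3.8]
opening: 0.225
t 5.22 pos [ 0.4871 -0.237   0.217 ] yaw -170.71 tilt 0.08 q6 -2.405 F [ 0.01  0.04 -3.78] T [-0.01  -0.013 -0.003] op 0.225
top key [ 0.4865 -0.2397  0.2311] 0.59
top key [ 0.3748 -0.2181 -0.0031] 0.56
top key_bar [ 0.41   -0.3421  0.0829] 0.6
top key_bar [ 0.3751 -0.2223  0.0883] 0.41
top socket [0.5358 0.1928 0.0433] 0.87
top vice [0.5387 0.1926 0.0019] 0.96
top vice [ 0.7968 -0.0632 -0.0055] 0.39
side key [ 0.4876 -0.2383  0.1019] 0.78
side key [ 0.4055 -0.335   0.0027] 0.72
side key_bar [ 0.4854 -0.2396  0.2347] 0.97
side key_bar [ 0.3709 -0.2176  0.0878] 0.76
side socket [0.5392 0.1974 0.0488] 0.71
side vice [0.5398 0.1965 0.0028] 0.88
```

View pics/lside.png

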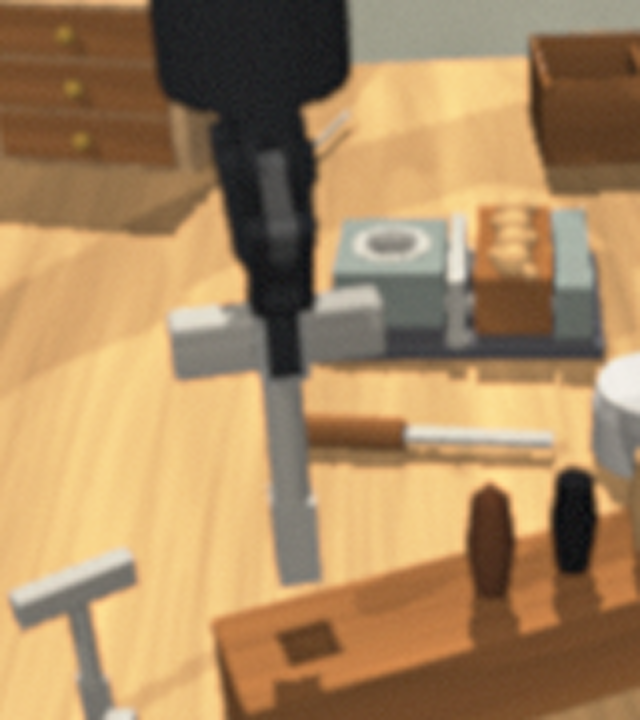

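The key hangs straight with its tip about 113 mm below the TCP. Now I refine the socket centre and the square's angle from the ring in the image.

Run:
```python
from h import *
np.set_printoptions(precision=4,suppress=True)
cs=[cam('top') for _ in range(8)]; c=cs[0]
im=np.mean([k['img'] for k in cs],0).astype(np.float32)
g=im.mean(2)
# rectify onto plane z=0.057 around the socket, 0.25 mm/px, rows=+x up, cols=-y right
def rect(z,cx,cy,h=0.03,s=0.00025):
    a=np.arange(-h,h,s); X,Y=np.meshgrid(cx-a,cy-a,indexing='ij')
    p=pix(c,np.c_[X.ravel(),Y.ravel(),np.full(X.size,z)]).astype(np.float32).reshape(*X.shape,2)
    return cv2.remap(im,p[...,0],p[...,1],cv2.INTER_CUBIC)
print('ring',onz(c,[[236.5,221.7]],.057))
cx,cy=onz(c,[[236.5,221.7]],.057)[0,:2]
A=rect(.057,cx,cy); B=rect(.046,cx,cy); 
out=np.hstack([A,B]).clip(0,255).astype(np.uint8)
o=cv2.resize(out[:,:,::-1],None,fx=1.66,fy=1.66)
for k in (0,1): cv2.circle(o,(int(199+398*k),199),int(18/.25*1.66),(0,255,0),1); cv2.circle(o,(int(199+398*k),199),int(14.9/.25*1.66),(0,0,255),1)
cv2.imwrite('pics/r.png',o)
b=B.mean(2)
m=(b<65).astype(np.uint8); n,l,s,ce=cv2.connectedComponentsWithStats(m); i=1+np.argmax(s[1:,4]); print(s[i])
for th in (50,60,70,80):
    m=(b<th).astype(np.uint8); n,l,s,ce=cv2.connectedComponentsWithStats(m)
    if n>1:
        i=l[120,120] or 1+np.argmax(s[1:,4]); ys,xs=np.where(l==i); print(th,s[i],cv2.minAreaRect(np.c_[xs,ys].astype(np.float32)))
```

```text
ring [[0.538  0.1952 0.057 ]]
[  83   77   79   85 5643]
50 [  91   79   66   76 4175] ((122.94358825683594, 116.50318908691406), (72.73262786865234, 63.91655349731445), 86.76029968261719)
60 [  85   77   75   83 5176] ((120.06726837158203, 117.89115905761719), (78.0610122680664, 75.37055206298828), 85.68397521972656)
70 [  80   76   83   88 6062] ((119.57595825195312, 119.44337463378906), (84.19925689697266, 82.88529205322266), 86.98721313476562)
80 [  73   74   91   95 6996] ((118.41114807128906, 121.4850845336914), (89.84088134765625, 93.93638610839844), 0.784824550151825)
```

View pics/r.png

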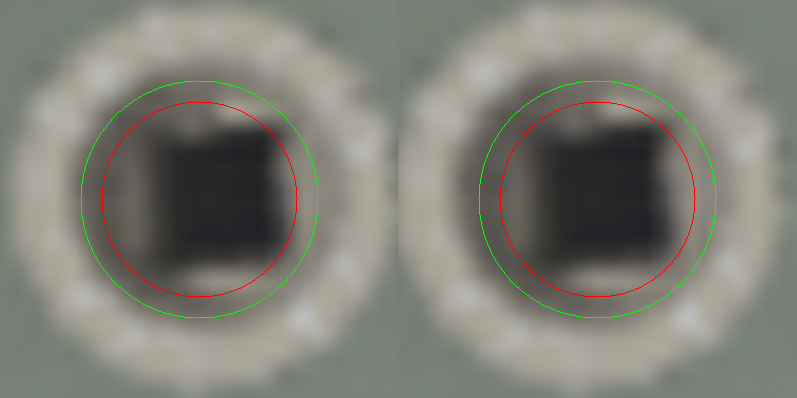

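```bash
python3 -m pendant '[[[4,20,0,0,0],[4,35,0,0,0],[4,45,0,0,0],[5,45,0,-1,0],[5,45,0,-1,0],[5,45,0,-1,0],[5,45,0,-1,0],[5,45,0,-1,0]]]'; python3 -m pendant '[[[5,40,0,0,0],[5,35,0,0,0],[3,20,0,0,0],[1,11.5,0,0,0],[0,0,0,0,0]]]';  python3 -c '
from h import *
st()
np.set_printoptions(precision=4,suppress=True)
for n in ["top","side"]:
    k=cam(n)
    if n=="side": save(k,"s",(230,80,370,220),4.2)
    for t in ["key","key_bar","socket"]:
        for r in spotter.tip_of(n,t)[:1]: print(n,t,w(k,r["at"]),round(r["confidence"],2))'
```

```text
time_s: 7.12
eef_pos: [0.5234, 0.0907, 0.2164]
eef_rot: [0.0, -0.037, 0.999, 0.0]
wrist_force: [1.0, -0.0, -3.0]
opening: 0.221
time_s: 7.75
eef_pos: [0.5376, 0.1948, 0.2161]
eef_rot: [-0.0, -0.038, 0.999, -0.0]
wrist_force: [0.0, 0.3, -3.4]
opening: 0.224
t 7.75 pos [0.5376 0.1948 0.2161] yaw -175.67 tilt 0.03 q6 -1.506 F [ 0.02  0.34 -3.42] T [-0.001  0.027  0.013] op 0.224
top key [ 0.4092 -0.3364 -0.0026] 0.69
top key_bar [ 0.377  -0.2204  0.0868] 0.63
top socket [0.5359 0.1897 0.0459] 0.68
side key [ 0.404  -0.3386  0.0008] 0.8
side key_bar [0.5389 0.1905 0.2344] 0.97
side socket [0.5412 0.1943 0.0471] 0.96
```

View pics/s.png

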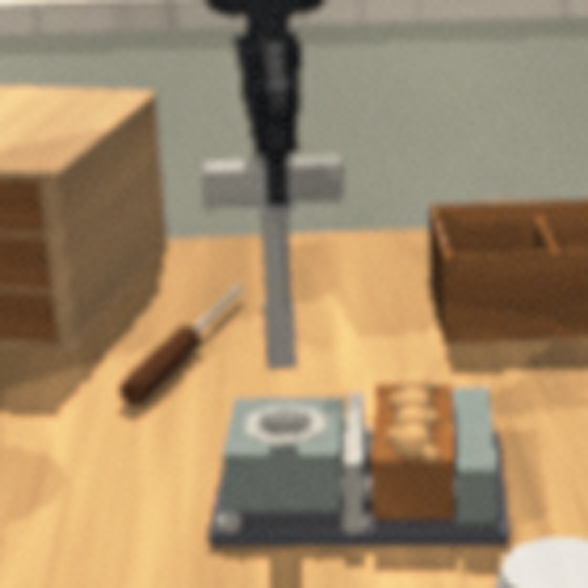

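The tip at crop (281,365) lines up over the socket mouth at (285,422), allowing for perspective. Descending into the bore.

```bash
python3 -m pendant '[[[0.2,0,-20,0,0],[0,0,-18,0,0],[0,0,-4,0,0],[0,0,-4,0,0],[0,0,-4,0,0],[0,0,0,0,0]]]';  python3 -c '
from h import *
st()'
```

```text
time_s: 8.9
eef_pos: [0.538, 0.1947, 0.1663]
eef_rot: [-0.0, -0.038, 0.999, -0.0]
wrist_force: [-0.4, 0.2, -3.0]
opening: 0.221
t 8.9 pos [0.538  0.1947 0.1663] yaw -175.7 tilt 0.0 q6 -1.506 F [-0.43  0.17 -3.05] T [ 0.014 -0.073  0.083] op 0.221
```

```bash
python3 -m pendant '[[[0,0,-3,0,0],[0,0,-3,0,0],[0,0,-2,0,0],[0,0,-2,0,0],[0,0,0,0,0]]]';  python3 -c '
from h import *
st()'
```

```text
time_s: 9.52
eef_pos: [0.5379, 0.1947, 0.1561]
eef_rot: [-0.0, -0.038, 0.999, -0.0]
wrist_force: [-0.8, 0.1, -3.7]
opening: 0.229
t 9.53 pos [0.5379 0.1947 0.1561] yaw -175.7 tilt 0.02 q6 -1.506 F [-0.84  0.13 -3.69] T [-0.043 -0.015  0.055] op 0.229
```

```bash
python3 -m pendant '[[[0,0,-3,0,0],[0,0,-3,0,0],[0,0,-2,0,0],[0,0,0,0,0]]]';  python3 -c '
from h import *
st()'
```

```text
time_s: 10.02
eef_pos: [0.5378, 0.1947, 0.148]
eef_rot: [-0.0, -0.037, 0.999, -0.0]
wrist_force: [-0.9, -0.4, -3.6]
opening: 0.227
t 10.03 pos [0.5378 0.1947 0.148 ] yaw -175.7 tilt 0.02 q6 -1.506 F [-0.9  -0.4  -3.55] T [ 0.004 -0.036 -0.037] op 0.227
```

```bash
python3 -m pendant '[[[0,0,-3,0,0],[0,0,-2,0,0],[0,0,-1,0,0],[0,0,-1,0,0],[0,0,-0.5,0,0],[0,0,0,0,0]]]';  python3 -c '
from h import *
st()
k=cam("side"); save(k,"s2",(230,80,370,220),4.2)
print(pix(k,[[.538,.1945,z] for z in (.028+.142,.028+.116,.028+.045,.057)]))
for r in spotter.tip_of("side","key_bar")[:1]: print(w(k,r["at"]))'
```

```text
time_s: 10.78
eef_pos: [0.5381, 0.1947, 0.1411]
eef_rot: [0.0, -0.037, 0.999, 0.0]
wrist_force: [-1.0, 0.0, -1.8]
opening: 0.225
t 10.78 pos [0.5381 0.1947 0.1411] yaw -175.7 tilt 0.02 q6 -1.506 F [-1.03  0.   -1.78] T [-0.116  0.137 -0.03 ] op 0.225
[[295.84208686 144.47858414]
 [296.25381673 153.13787488]
 [297.33648976 175.77781007]
 [297.57231065 180.68448331]]
[ 0.37367257 -0.21523839  0.08747894]
```

View pics/s2.png

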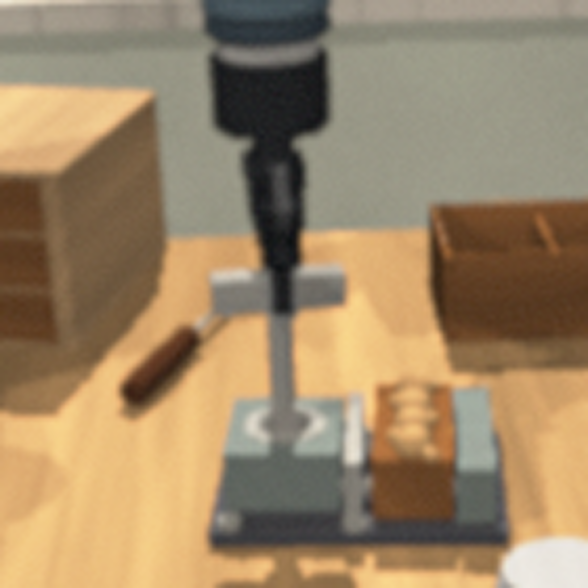

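The key is home: the bar's top sits at crop row ~269, predicted 271. I'll press 1 mm more, then turn clockwise while watching the moment.

```bash
python3 -m pendant '[[[0,0,-1,0,0],[0,0,0,0,0]]]'; python3 -c 'from h import *;st()'; python3 -m pendant '[[[0,0,0,-5,0],[0,0,0,-5,0],[0,0,0,-5,0]]]'; python3 -c 'from h import *;st()'
```

```text
time_s: 11.12
eef_pos: [0.5384, 0.1948, 0.1409]
eef_rot: [0.001, -0.038, 0.999, 0.0]
wrist_force: [-2.5, -0.0, 5.0]
opening: 0.23
t 11.12 pos [0.5384 0.1948 0.1409] yaw -175.69 tilt 0.06 q6 -1.506 F [-2.51 -0.    5.  ] T [-0.134  0.59  -0.025] op 0.23
time_s: 11.5
eef_pos: [0.5385, 0.1944, 0.1409]
eef_rot: [0.001, 0.094, 0.996, -0.0]
wrist_force: [-2.0, -1.0, 4.2]
opening: 0.224
t 11.5 pos [0.5385 0.1944 0.1409] yaw 169.17 tilt 0.08 q6 -1.242 F [-1.99 -0.95  4.19] T [-0.515  0.607  0.22 ] op 0.224
```

```bash
python3 -m pendant '[[[0,0,0,-5,0],[0,0,0,-5,0]]]'; python3 -c 'from h import *;st()'
```

```text
time_s: 11.75
eef_pos: [0.5384, 0.1943, 0.1409]
eef_rot: [0.001, 0.181, 0.984, -0.0]
wrist_force: [-3.2, -1.4, 6.3]
opening: 0.228
t 11.75 pos [0.5384 0.1943 0.1409] yaw 159.18 tilt 0.08 q6 -1.067 F [-3.19 -1.35  6.28] T [-0.606  0.702  0.172] op 0.228
```

Floor contact is firm: 9 N was added with no further descent. The spindle is now turning at about 0.2 N m. Continuing.

```bash
for i in 1; do python3 -m pendant '[[[0,0,0,-5,0],[0,0,0,-5,0]]]'; done; python3 -c 'from h import *;st()';  python3 -m pendant '[[[0,0,0,-4,0],[0,0,0,-4,0]]]'; python3 -c '
from h import *
st()
k=cam("top"); print([(w(k,r["at"]).round(4),round(r["confidence"],2)) for r in spotter.tip_of("top","jaw")[:1]])
k=cam("side"); print([(w(k,r["at"]).round(4),round(r["confidence"],2)) for r in spotter.tip_of("side","jaw")[:1]])'
```

```text
time_s: 12.0
eef_pos: [0.5382, 0.1943, 0.1409]
eef_rot: [0.0, 0.266, 0.964, -0.0]
wrist_force: [-2.7, -2.3, 6.7]
opening: 0.228
t 12.0 pos [0.5382 0.1943 0.1409] yaw 149.17 tilt 0.07 q6 -0.893 F [-2.73 -2.29  6.71] T [-0.619  0.853  0.255] op 0.228
time_s: 12.25
eef_pos: [0.5381, 0.1943, 0.1409]
eef_rot: [0.0, 0.332, 0.943, -0.0]
wrist_force: [-3.3, -2.6, 7.0]
opening: 0.224
t 12.25 pos [0.5381 0.1943 0.1409] yaw 141.2 tilt 0.07 q6 -0.753 F [-3.34 -2.64  6.99] T [-0.69   0.888  0.23 ] op 0.224
[(array([0.5878, 0.1887, 0.0119]), 0.62)]
[(array([0.5859, 0.1897, 0.0126]), 0.63)]
```

```bash
python3 -m pendant '[[[0,0,0,-4,0],[0,0,0,-4,0]]]'; python3 -c 'from h import *;st()';  python3 -m pendant '[[[0,0,0,-4,0],[0,0,0,-4,0]]]'; python3 -c 'from h import *;st()'
```

```text
time_s: 12.7
eef_pos: [0.538, 0.1943, 0.1409]
eef_rot: [0.0, 0.397, 0.918, -0.001]
wrist_force: [-3.2, -3.0, 7.0]
opening: 0.226
t 12.7 pos [0.538  0.1943 0.1409] yaw 133.21 tilt 0.07 q6 -0.614 F [-3.19 -3.02  6.95] T [-0.668  1.012  0.186] op 0.226
time_s: 12.95
eef_pos: [0.5379, 0.1943, 0.1409]
eef_rot: [0.0, 0.46, 0.888, -0.001]
wrist_force: [-4.2, -1.7, 8.0]
opening: 0.224
t 12.95 pos [0.5379 0.1943 0.1409] yaw 125.21 tilt 0.06 q6 -0.474 F [-4.16 -1.73  7.99] T [-0.579  1.165  0.241] op 0.224
```

```bash
python3 -m pendant '[[[0,0,0,-4,0],[0,0,0,-4,0]]]'; python3 -c 'from h import *;st()'
```

```text
time_s: 13.2
eef_pos: [0.5378, 0.1944, 0.1409]
eef_rot: [0.0, 0.521, 0.854, -0.001]
wrist_force: [-4.6, -1.7, 7.2]
opening: 0.225
t 13.2 pos [0.5378 0.1944 0.1409] yaw 117.21 tilt 0.06 q6 -0.335 F [-4.59 -1.74  7.16] T [-0.602  1.143  0.235] op 0.225
```

```bash
python3 -m pendant '[[[0,0,0,-3,0],[0,0,0,-3,0]]]'; python3 -c 'from h import *
st()
k=cam("top"); print([(w(k,r["at"]).round(4),round(r["confidence"],2)) for r in spotter.tip_of("top","jaw")[:1]])
k=cam("side"); print([(w(k,r["at"]).round(4),round(r["confidence"],2)) for r in spotter.tip_of("side","jaw")[:1]])'
```

```text
time_s: 13.45
eef_pos: [0.5378, 0.1944, 0.1409]
eef_rot: [0.0, 0.565, 0.825, -0.001]
wrist_force: [-4.7, -1.4, 7.7]
opening: 0.22
t 13.45 pos [0.5378 0.1944 0.1409] yaw 111.25 tilt 0.07 q6 -0.231 F [-4.75 -1.37  7.67] T [-0.473  1.224  0.526] op 0.22
[(array([0.5943, 0.19  , 0.0085]), 0.58)]
[(array([0.6329, 0.1932, 0.0135]), 0.72)]
```

The moment jumped to 0.53 N m, so the jaw is biting. I let it settle, then add a little.

```bash
python3 -m pendant '[[[0,0,0,0,0],[0,0,0,0,0]]]'; python3 -c 'from h import *;st()'; python3 -m pendant '[[[0,0,0,-2,0],[0,0,0,0,0]]]'; python3 -c 'from h import *;st()'
```

```text
time_s: 13.9
eef_pos: [0.5378, 0.1944, 0.1409]
eef_rot: [0.0, 0.564, 0.826, -0.001]
wrist_force: [-5.2, -1.3, 8.1]
opening: 0.229
t 13.9 pos [0.5378 0.1944 0.1409] yaw 111.35 tilt 0.06 q6 -0.232 F [-5.16 -1.25  8.1 ] T [-0.505  1.217  0.345] op 0.229
time_s: 14.15
eef_pos: [0.5378, 0.1944, 0.1409]
eef_rot: [0.0, 0.578, 0.816, -0.001]
wrist_force: [-4.7, -1.0, 6.5]
opening: 0.219
t 14.15 pos [0.5378 0.1944 0.1409] yaw 109.39 tilt 0.07 q6 -0.198 F [-4.67 -1.04  6.53] T [-0.445  1.178  0.753] op 0.219
```

```bash
python3 -m pendant '[[[0,0,0,0,0]]]'; python3 -c 'from h import *;st()'; python3 -m pendant '[[[0,0,0,-2,0],[0,0,0,0,0],[0,0,0,0,0]]]'; python3 -c 'from h import *;st()'
```

```text
time_s: 14.28
eef_pos: [0.5378, 0.1944, 0.1409]
eef_rot: [0.0, 0.578, 0.816, -0.001]
wrist_force: [-5.2, -1.3, 7.5]
opening: 0.223
t 14.28 pos [0.5378 0.1944 0.1409] yaw 109.4 tilt 0.07 q6 -0.198 F [-5.23 -1.35  7.48] T [-0.449  1.201  0.653] op 0.223
time_s: 14.65
eef_pos: [0.5378, 0.1945, 0.1409]
eef_rot: [0.0, 0.592, 0.806, -0.001]
wrist_force: [-4.6, -1.4, 7.5]
opening: 0.22
t 14.65 pos [0.5378 0.1945 0.1409] yaw 107.45 tilt 0.07 q6 -0.164 F [-4.61 -1.37  7.48] T [-0.387  1.202  1.104] op 0.22
```

It holds 1.1 N m, a firm grip. Letting go.

```bash
python3 -m pendant '[[[0,0,0.5,0,30],[0,0,0,0,45],[0,0,0,0,60],[0,0,0,0,60],[0,0,20,0,60],[0,0,30,0,60],[0,0,40,0,60],[0,0,40,0,60]]]'; python3 -m pendant '[[[-20,-40,20,0,60],[-20,-50,0,0,60],[-20,-50,0,0,60],[-20,-50,0,0,60],[0,0,0,0,60]]]'
python3 - <<'E'
from h import *
np.set_printoptions(precision=4,suppress=True)
st()
out=[]
for n,b in (('top',(180,140,320,270)),('side',(240,100,380,230))):
    k=cam(n); i=k['img'][b[1]:b[3],b[0]:b[2],::-1]; out.append(cv2.resize(i,(400,371),interpolation=cv2.INTER_CUBIC))
    for t in ['key','key_bar','jaw','blank','gouge','mallet']: print(n,t,[(w(k,r['at']),round(r['confidence'],2)) for r in spotter.tip_of(n,t)[:3]])
cv2.imwrite('pics/f.png',np.hstack(out))
E
```

```text
time_s: 15.65
eef_pos: [0.5378, 0.1947, 0.2713]
eef_rot: [-0.0, 0.593, 0.805, -0.0]
wrist_force: [-0.2, 0.1, 0.4]
opening: 0.704
time_s: 16.27
eef_pos: [0.4572, 0.002, 0.2905]
eef_rot: [0.0, 0.595, 0.804, -0.0]
wrist_force: [1.2, -0.1, -0.8]
opening: 0.701
t 16.27 pos [0.4572 0.002  0.2905] yaw 107.0 tilt 0.05 q6 -0.553 F [ 1.19 -0.07 -0.77] T [-0.042 -0.033 -0.019] op 0.701
top key [(array([0.5372, 0.1886, 0.022 ]), 0.76), (array([ 0.3793, -0.2191,  0.0005]), 0.48), (array([ 0.4101, -0.3392, -0.0007]), 0.43)]
top key_bar [(array([ 0.4064, -0.3395,  0.0862]), 0.59), (array([0.5367, 0.1941, 0.1511]), 0.57), (array([ 0.3768, -0.2193,  0.0862]), 0.55)]
top jaw [(array([0.5927, 0.187 , 0.0106]), 0.67), (array([0.5352, 0.1909, 0.154 ]), 0.54)]
top blank [(array([0.6334, 0.1876, 0.0114]), 0.83)]
top gouge [(array([ 0.5436,  0.0107, -0.0027]), 0.74)]
top mallet [(array([ 0.7981, -0.0629, -0.0067]), 0.83), (array([0.5348, 0.1953, 0.0427]), 0.19)]
side key [(array([ 0.4043, -0.3381, -0.0005]), 0.94), (array([ 0.3756, -0.2183,  0.0013]), 0.86), (array([0.5391, 0.1915, 0.0263]), 0.79)]
side key_bar [(array([0.5405, 0.1915, 0.16  ]), 0.89), (array([ 0.4106, -0.3437,  0.0887]), 0.77), (array([ 0.3747, -0.2167,  0.0891]), 0.58)]
side jaw [(array([0.5935, 0.1883, 0.0132]), 0.5)]
side blank [(array([0.631 , 0.1932, 0.012 ]), 0.87)]
side gouge [(array([ 0.5436,  0.0132, -0.0007]), 0.89)]
side mallet [(array([ 0.7968, -0.0612, -0.0086]), 0.9), (array([0.5409, 0.1978, 0.0063]), 0.3)]
```

View pics/f.png

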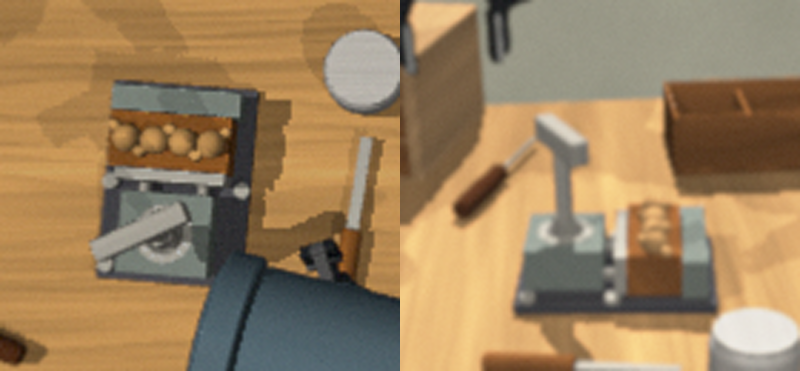

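The key stands upright in the socket. The jaw is closed on the blank at crop (165,178) and the blank sits against the fixed jaw. The gouge and mallet haven't moved, and the arm is clear. Handing in.

```bash
python3 -c 'from h import *;print(order.hand_in());st()'
```

```text
the job is handed in; nothing more can be done
None
the job is handed in; nothing more can be done
```

The vice now grips the blank, the key stands in its socket with the arm clear, and I handed the job in at about 16 s of the 64 s allowed. No verdict was reported.

- **Key:** I took the 142 mm key from the rack and left the two smaller look-alikes alone. I set it at about 4°, the socket square's angle measured from the picture. It dropped into the recess on the first try, so the small turning steps to find the fit were not needed. Pressing another 1 mm at the bottom added about 7 N with almost no further descent, so it was home.
- **Clamping:** I turned it about 77° clockwise. The moment stayed near 0.2 N m, then rose past first bite, and I stopped with 1.1 N m held. Wrist forces stayed under about 10 N in the readings I took.
- **Last checks:** The key is upright, with its end found at 22 to 26 mm above the bench (28 expected, within the networks' error). The jaw moved about 11 mm and is against the blank, which touches the fixed jaw. The gouge and mallet read the same as at the start within the networks' error.

Two things disagreed. The bar stood nearly along the rack rather than across it as described. One mid-turn side-camera reading put the jaw at the blank's position; I ignored it because both cameras agreed at the end.

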